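# Load the charging docks in order

### The arm

A 6-joint arm with a two-finger parallel gripper is mounted at the origin on the work surface. World frame = base frame: x ahead of the robot, y to its left, z up, the work surface at z = 0. Lengths are in mm, angles in rad, forces in N, time in s.
With the tool pointing down it reaches from about 400 to 925 mm from the base axis. Payload 12.5 kg.
Tool frame: the origin (TCP) lies midway between the tips of the shut fingers; the grasp point (between the pads) lies 19 mm behind it; z points along the fingers, y is the line along which they close (so a half turn about z gives the same grasp; the last joint's range is limited). The gripper opens to 95 mm and grips with 3 to 60 N. Pads are 20 mm wide; open, the fingers measure 119 mm over their backs; the gripper's body (75 mm by 180 mm) begins 59 mm behind the grasp point.
Start: joints at [1.192, 0.491, 1.559, -0, 1.092, -0.106], TCP at [168.375, 601.911, 214.661] pointing down, gripper open.
Joint ranges: [-3.1, 3.1], [-0.84, 2.19], [0.05, 2.79], [-1.13, 4.28], [0.06, 2.93], [-2.69, 2.69]. Speed limits (rad/s): [2.22, 2.22, 2.79, 3.14, 3.14, 3.14].

### API

Orientations are given as [roll, pitch, yaw] about the fixed x, y, z axes, in that order (R = Rz(yaw) Ry(pitch) Rx(roll)).
In Python, from cell import state, read_camera, camera_info, env gives the robot as it stands.
- The arm moves only by the tool move_arm, never from a script. Its argument "commands" is a list of rows, each a list of 3 entries, a list of its own where there are three numbers: the shift along the world's x, y, z in cm, then the turn, a rotation vector about the world's x, y, z in degrees, then the opening, from 0 (shut) to 1 (fully open). A call has 1 to 10 rows; each row shifts and turns the commanded pose from where the row before left it; what a row does not reach is not made up. A row lasts 1/10 s, in which the tool goes at most 50 mm and 8.59 degrees, less where a joint would pass 70% of its speed; a pose out of reach is approached as far as the arm can. A call with a gripper value outside its range is refused whole. The fingers move at their own pace and stop on an object; the grip force is fixed at half the most. Time passes only in rows, so rows that do not move let the fingers close. It gives the time, the measured TCP pose, the force, the opening and the grip force at its end, in the units of the state.
- state(): the state, without advancing time (a new reading comes with each control period).
- read_camera(name): name is "side" or "top"; returns the picture (420x560x3 uint8, blue, green, red); there is no depth.
- camera_info(name): a dict with "K" (3x3 intrinsics, pixels), "k1" (the pictures are not rectified: a ray, as slopes to the right and down, at radius r is drawn at 1 + k1 r^2 times it, then the intrinsics apply), "cam_to_world" (4x4, takes a point from camera to world coordinates). Camera axes: x right, y down, z forward; pixel columns grow to the right and rows downward; lengths in mm; the calibration is good to about 2 mm. A picture is of the moment at which its call begins. camera_info takes no time and is no camera call.
- env.job_done(): hands the job in; it is judged then, once.
The state is a dict: "t": time; "joints": joint angles; "qvel": joint speeds; "tau": joint torques, N m; "eef_pos": TCP position; "tcp_rot": TCP orientation; "ft_force": force on the tool from outside, world axes, zero at the start; "moment": the same for the moment, N m; "opening": opening from 0.0 (shut) to 1.0 (fully open); "grip_force": force on a finger pad.
Only numpy, scipy, OpenCV 4.12 (cv2) and the standard library are available. Lean on these libraries where they do the work, as an engineer would, in place of code of your own. Each camera call takes 0.05 s, during which the arm holds its last target. There are 200 camera calls.

### The job

Load the three battery packs into the charging docks in order, 1 first, then 2, then 3, each pack into the dock that carries the same number of bars. Press each pack's nose gently against the dock's spring, never forcing it (20 N is too much), lower it flat, and let the spring push it back so that its tongue is caught under the hook lip and it lies fully home. Leave the other things on the bench where they are.

Things in the scene. Friction and masses are not known exactly. Their poses are not given: they have to be found in the camera images.
- pack1: Battery pack 1, loose, under 0.25 kg: black block 60 long (x), 26 wide (y), 26 tall (mm), one white bar on top. Tongue at its -x end: sticks out 6 at the very bottom, 18 wide, 6 high. Its +x end is the flat nose with copper contacts. Origin: centre of the block's underside. Starts upright on a foam pad 12 thick.
- dock1: Dock 1 (one white bar on its spring housing), fixed. Origin under the middle of its floor plate, 6 thick (mm); x runs from hook lip to spring. Lip, guides and spring form a cradle clamped at an unreported c of -12 to +12 along x: feel for it. Above plate: end wall face x=-36+c, 12 high; lip out to x=-32+c, spans z 8 to 12; side guides 31 apart, 6 high; housing x 40+c to 62+c, 30 high.
- pin1 (a joint): Spring plate of dock 1, pushed-in distance in m: 0 free, 0.003 with a pack home, 0.012 at its stop. Copper, 28 wide, 3 to 24 mm above the floor plate; free face at x=+27+c mm of the dock. Force 3 N free, 7 N at 7 mm, 10 N at 12 mm. The nose must push it in 7 mm or more for the tongue to pass down in front of the lip; let go, it slides the pack back under the lip.
- pack2: Battery pack 2, loose, under 0.25 kg: black block 60 long (x), 26 wide (y), 36 tall (mm), two white bars on top. Tongue at its -x end: sticks out 6 at the very bottom, 18 wide, 6 high. Its +x end is the flat nose with copper contacts. Origin: centre of the block's underside. Starts upright on a foam pad 12 thick.
- dock2: Dock 2 (two white bars on its spring housing), fixed. Origin under the middle of its floor plate, 6 thick (mm); x runs from hook lip to spring. Lip, guides and spring form a cradle clamped at an unreported c of -12 to +12 along x: feel for it. Above plate: end wall face x=-36+c, 12 high; lip out to x=-32+c, spans z 8 to 12; side guides 31 apart, 6 high; housing x 40+c to 62+c, 30 high.
- pin2 (a joint): Spring plate of dock 2, pushed-in distance in m: 0 free, 0.003 with a pack home, 0.012 at its stop. Copper, 28 wide, 3 to 24 mm above the floor plate; free face at x=+27+c mm of the dock. Force 3 N free, 7 N at 7 mm, 10 N at 12 mm. The nose must push it in 7 mm or more for the tongue to pass down in front of the lip; let go, it slides the pack back under the lip.
- pack3: Battery pack 3, loose, under 0.25 kg: black block 60 long (x), 26 wide (y), 46 tall (mm), three white bars on top. Tongue at its -x end: sticks out 6 at the very bottom, 18 wide, 6 high. Its +x end is the flat nose with copper contacts. Origin: centre of the block's underside. Starts upright on a foam pad 12 thick.
- dock3: Dock 3 (three white bars on its spring housing), fixed. Origin under the middle of its floor plate, 6 thick (mm); x runs from hook lip to spring. Lip, guides and spring form a cradle clamped at an unreported c of -12 to +12 along x: feel for it. Above plate: end wall face x=-36+c, 12 high; lip out to x=-32+c, spans z 8 to 12; side guides 31 apart, 6 high; housing x 40+c to 62+c, 30 high.
- pin3 (a joint): Spring plate of dock 3, pushed-in distance in m: 0 free, 0.003 with a pack home, 0.012 at its stop. Copper, 28 wide, 3 to 24 mm above the floor plate; free face at x=+27+c mm of the dock. Force 3 N free, 7 N at 7 mm, 10 N at 12 mm. The nose must push it in 7 mm or more for the tongue to pass down in front of the lip; let go, it slides the pack back under the lip.
- label_roll: bystander: white paper label roll, 42 across, 30 high, standing on the foam pad; origin at its underside (mm)
- mic_cap: bystander: dark metal cap, 20 across, 20 high, on the foam pad; origin at its underside (mm)
- glue: bystander: yellow glue bottle, 48 across, 130 high; origin at its underside (mm)
- screwdriver: bystander: screwdriver 170 long lying on the bench; origin under its middle (mm)
- mic: bystander: handheld microphone 210 long, lying; origin under its middle (mm)
Things that resemble listed ones, but are neither listed nor needed, are in the scene too. Leave any blue look-alike of the pack2 alone. What is shaped like the pack3 but green or red is not meant.

How it is judged:
By the outcome, as a careful person would: the job done as asked, in the order asked, and still so for the second after the job is handed in, with the robot touching nothing.
It also fails if it takes over 67 s, if anything falls off the work surface, if the arm or the gripper's body presses on something with over 40 N, if the wrist force passes 120 N, or if a joint passes its speed limit or range.

## Working session

There is one attempt and no reset: what is moved stays moved. The work goes in short steps, Python scripts to look and compute and a tool call to move; the robot and the scene stay as the last step left them, time stands still between calls to the robot, and variables do not carry over. Pictures are saved under pics/ and viewed, at most 10 in all, crops included, and the job is handed in when it is done.

Besides the shell and the picture viewer there is one more tool, called as name(argument=value, ...), one argument or row to a line, values as JSON. move_arm: Moves the arm, as the interface text tells. Its arguments: {"type":"object","properties":{"commands":{"type":"array"}},"required":["commands"]}

```bash
mkdir -p pics; ls; cat > h.py <<'E'
import numpy as np, cv2
from cell import state, read_camera, camera_info, env
def ray(name,u,v):
    c=camera_info(name);K=np.array(c["K"]);k=c["k1"];T=np.array(c["cam_to_world"])
    d=np.array([(u-K[0,2])/K[0,0],(v-K[1,2])/K[1,1]]);s=d.copy()
    for _ in range(30): s=d/(1+k*(s@s))
    return T[:3,3],T[:3,:3]@np.array([s[0],s[1],1])
def onplane(name,u,v,z):
    o,d=ray(name,u,v); return o+d*(z-o[2])/d[2]
def proj(name,p):
    c=camera_info(name);K=np.array(c["K"]);k=c["k1"];T=np.array(c["cam_to_world"])
    q=T[:3,:3].T@(np.array(p,float)-T[:3,3]);s=q[:2]/q[2];s=s*(1+k*(s@s))
    return K[0,0]*s[0]+K[0,2],K[1,1]*s[1]+K[1,2]
E
python3 - <<'E'
from h import *
for n in("top","side"):
    im=read_camera(n);cv2.imwrite(f"pics/{n}0.png",im)
    c=camera_info(n);print(n,c["K"],c["k1"],np.round(c["cam_to_world"],3).tolist())
E
```

```text
pics
top [[505.94118599   0.         283.20651684]
 [  0.         505.94118599 209.18437057]
 [  0.           0.           1.        ]] -0.12115603276737344 [[0.015, -0.985, 0.171, 368.344], [-1.0, -0.017, -0.006, -40.558], [0.009, -0.171, -0.985, 1239.913], [0.0, 0.0, 0.0, 1.0]]
side [[420.24983935   0.         271.48511578]
 [  0.         420.24983935 205.13906764]
 [  0.           0.           1.        ]] -0.06448487387063812 [[0.724, -0.376, 0.578, 87.595], [-0.689, -0.425, 0.587, -503.537], [0.025, -0.823, -0.567, 493.904], [0.0, 0.0, 0.0, 1.0]]
```

View pics/top0.png

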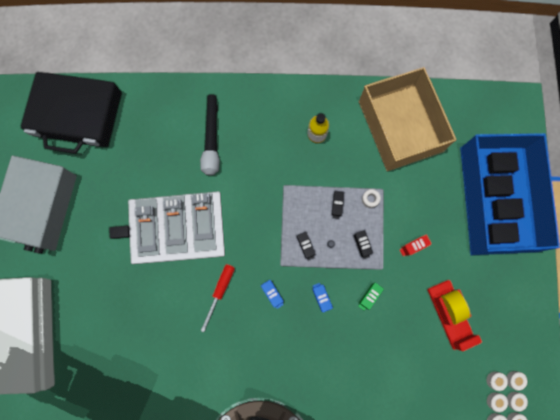

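View pics/side0.png

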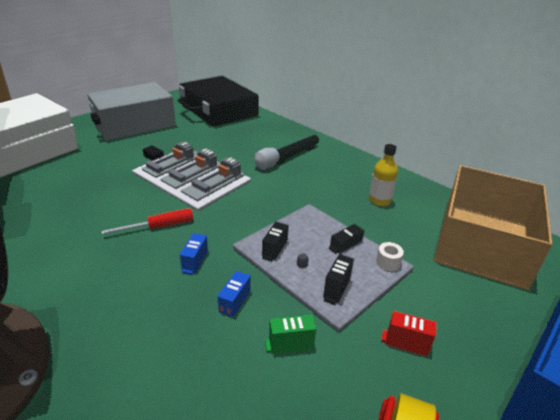

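```bash
python3 - <<'E'
from h import *
t=cv2.imread("pics/top0.png")
a=cv2.resize(t[180:272,120:232],None,fx=5,fy=5,interpolation=cv2.INTER_CUBIC)[:, :560]
b=cv2.resize(t[180:272,278:390],None,fx=5,fy=5,interpolation=cv2.INTER_CUBIC)
cv2.imwrite("pics/dock_crop.png",a);cv2.imwrite("pics/pack_crop.png",b)
s=cv2.imread("pics/side0.png")
cv2.imwrite("pics/side_crop.png",cv2.resize(s[135:210,125:255],None,fx=6,fy=6,interpolation=cv2.INTER_CUBIC))
# white bars on pad
g=t.min(axis=2)
for nm,(x0,x1,y0,y1) in dict(pack=(282,386,186,270),dock=(130,226,192,262)).items():
    m=np.zeros(g.shape,np.uint8); m[y0:y1,x0:x1]=(g[y0:y1,x0:x1]>(150 if nm=="pack" else 200))*255
    n,l,st,ce=cv2.connectedComponentsWithStats(m)
    print(nm,[(st[i,4],ce[i].round(1).tolist()) for i in range(1,n)][:20])
m=np.zeros(g.shape,np.uint8);m[186:270,282:386]=(t.max(axis=2)[186:270,282:386]<60)*255
for c in cv2.findContours(m,cv2.RETR_EXTERNAL,cv2.CHAIN_APPROX_NONE)[0]:
    if cv2.contourArea(c)>15: print(cv2.contourArea(c),cv2.minAreaRect(c))
E
```

```text
pack [(np.int32(5), [298.6, 188.8]), (np.int32(5), [319.0, 189.8]), (np.int32(212), [371.5, 197.1]), (np.int32(1), [293.0, 191.0]), (np.int32(4), [358.5, 190.5]), (np.int32(2), [353.0, 193.5]), (np.int32(3), [316.7, 194.3]), (np.int32(1), [355.0, 198.0]), (np.int32(1), [308.0, 200.0]), (np.int32(15), [338.0, 202.3]), (np.int32(4), [307.8, 206.2]), (np.int32(1), [294.0, 209.0]), (np.int32(9), [306.0, 211.0]), (np.int32(2), [315.5, 213.0]), (np.int32(4), [328.0, 213.5]), (np.int32(7), [366.0, 213.3]), (np.int32(3), [318.0, 215.7]), (np.int32(3), [375.7, 215.3]), (np.int32(1), [299.0, 217.0]), (np.int32(3), [310.0, 217.3])]
dock [(np.int32(1513), [178.2, 234.1]), (np.int32(3), [201.0, 196.0]), (np.int32(3), [197.0, 197.0]), (np.int32(2), [175.0, 202.5]), (np.int32(2), [142.0, 209.5])]
112.0 ((362.6676940917969, 244.5584716796875), (25.016979217529297, 11.426823616027832), 70.55996704101562)
90.5 ((336.64617919921875, 210.83079528808594), (8.930500984191895, 12.651541709899902), 7.125016689300537)
54.5 ((338.0, 196.0), (8.0, 8.0), 90.0)
```

View pics/dock_crop.png

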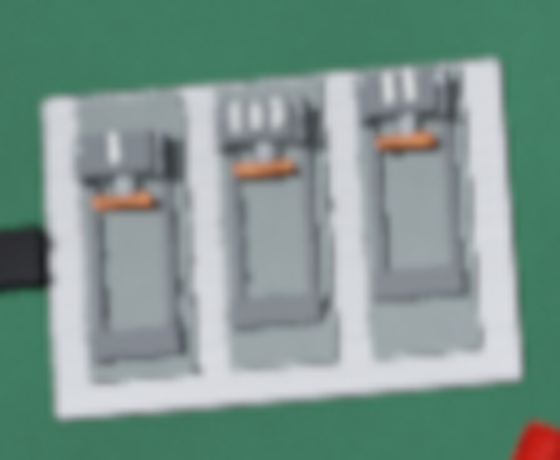

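View pics/pack_crop.png

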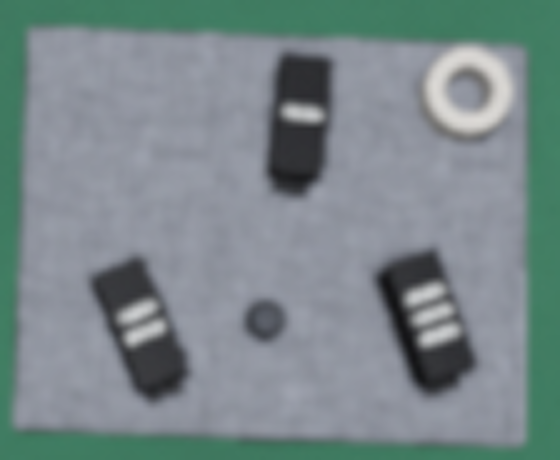

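View pics/side_crop.png

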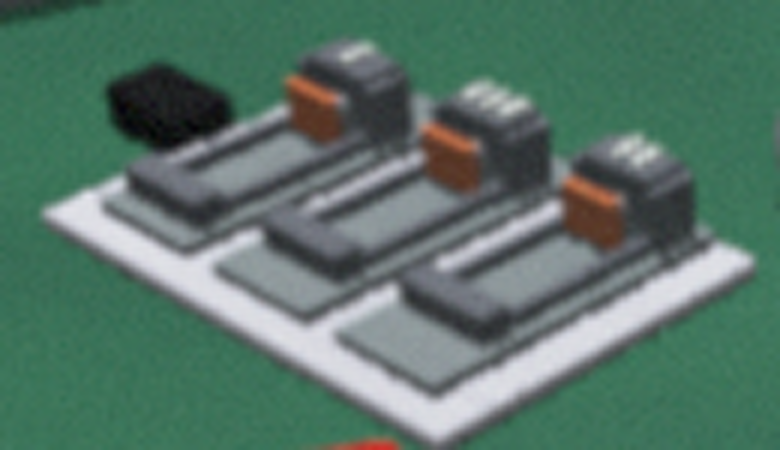

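```bash
cat > m.py <<'E'
from h import *
T=lambda x,y:((x+.5)/5-.5+120,(y+.5)/5-.5+180)
P=lambda x,y:((x+.5)/5-.5+278,(y+.5)/5-.5+180)
S=lambda x,y:((x+.5)/6-.5+125,(y+.5)/6-.5+135)
def tri(a,b):
    o1,d1=ray("top",*a);o2,d2=ray("side",*b)
    A=np.stack([d1,-d2],1);k=np.linalg.lstsq(A,o2-o1,rcond=None)[0]
    p,q=o1+d1*k[0],o2+d2*k[1];return ((p+q)/2).round(1),np.linalg.norm(p-q).round(1)
E
python3 - <<'E'
from m import *
for n,a,b in [("TR",(498,60),(755,262)),("BR",(521,380),(440,445)),("BL",(57,418),(42,213)),("bar1",(113,148),(358,48)),("bar3",(257,117),(497,98)),("bar2",(403,85),(636,150))]:
    print(n,*tri(T(*a),S(*b)))
pr=lambda n,*u:print(n,onplane("top",*u).round(1))
for n,a in dict(TL=(42,100),TR=(498,60),BR=(521,380),BL=(57,418)).items(): pr(n,*T(*a),8)
# plate ends z~36ish (6+24+board), lip front z ~ 24
for n,l,r in [("pl1",(92,203),(155,200)),("pl3",(233,172),(296,164)),("pl2",(374,145),(438,138))]:
    pr(n,*T(*l),36);pr(n,*T(*r),36)
for n,l,r in [("lip1",(103,333),(180,327)),("lip3",(237,302),(322,294)),("lip2",(376,275),(464,267))]:
    pr(n,*T(*l),25);pr(n,*T(*r),25)
t=cv2.imread("pics/top0.png")
for k,h,(x0,x1,y0,y1) in [(1,38,(330,348,188,220)),(2,48,(294,317,228,262)),(3,58,(352,376,228,262))]:
    sub=cv2.resize(t[y0:y1,x0:x1],None,fx=4,fy=4,interpolation=cv2.INTER_CUBIC).astype(int)
    off=lambda c:((c[0]+.5)/4-.5+x0,(c[1]+.5)/4-.5+y0)
    w=(sub.min(2)>140).astype(np.uint8);d=(sub.max(2)<75).astype(np.uint8)
    ctr=off(np.argwhere(w)[:,::-1].mean(0))
    m=cv2.morphologyEx(d|w,cv2.MORPH_CLOSE,np.ones((5,5)))
    c=max(cv2.findContours(m,cv2.RETR_EXTERNAL,cv2.CHAIN_APPROX_NONE)[0],key=cv2.contourArea)
    b=cv2.boxPoints(cv2.minAreaRect(c));bp=[onplane("top",*off(q),h) for q in b]
    e=[bp[i+1]-bp[i] for i in range(2)];L=max(e,key=np.linalg.norm);L=L*np.sign(L[0])
    print("pack",k,np.round(ctr,1),"bars",onplane("top",*ctr,h).round(1),"rectc",np.mean(bp,0).round(1),[np.linalg.norm(x).round(1) for x in e],"yaw",np.degrees(np.arctan2(L[1],L[0])).round(1))
print(state())
E
```

```text
TR [624.6 112.6   3.7] 0.1
BR [466.3  95.1   2.3] 2.7
BL [442.2 324.3   2.8] 1.1
bar1 [570.8 292.8  43.3] 1.8
bar3 [587.6 223.2  42.2] 2.4
bar2 [602.9 153.9  42.5] 1.4
TL [599.8 340.8   8. ]
TR [623.7 112.1   8. ]
BR [464.7  95.1   8. ]
BL [441.4 323.1   8. ]
pl1 [544.1 304.   36. ]
pl1 [546.1 273.   36. ]
pl3 [560.5 235.5  36. ]
pl3 [564.9 204.9  36. ]
pl2 [574.9 167.3  36. ]
pl2 [578.9 136.3  36. ]
lip1 [482.  297.8  25. ]
lip1 [485.8 260.   25. ]
lip3 [498.5 232.7  25. ]
lip3 [503.2 191.3  25. ]
lip2 [512.9 165.4  25. ]
lip2 [517.6 122.8  25. ]
pack 1 [342.1 204.1] bars [ 591.6 -190.    38. ] rectc [ 590.5 -178.4   38. ] [np.float64(66.1), np.float64(25.1)] yaw -5.4
pack 2 [304.5 244. ] bars [492.3 -99.3  48. ] rectc [ 488.3 -102.7   48. ] [np.float64(25.4), np.float64(62.8)] yaw 23.6
pack 3 [364.9 245.2] bars [ 490.3 -241.1   58. ] rectc [ 492.6 -236.2   58. ] [np.float64(29.9), np.float64(62.6)] yaw 19.6
{'t': 0.1, 'joints': array([ 1.19241231e+00,  4.91503436e-01,  1.55942351e+00, -1.81933400e-05,
        1.09171201e+00, -1.05611319e-01]), 'qvel': array([ 0.000468  , -0.00059595, -0.00213733, -0.00043806,  0.00089781,
       -0.00132029]), 'tau': array([ 2.34455954e-03, -6.13627839e+01, -2.58609098e+01,  6.94364542e-02,
        4.68962279e-02, -6.60315365e-06]), 'eef_pos': array([168.27822881, 601.67492099, 214.10555409]), 'tcp_rot': array([-3.14055048e+00, -9.42493916e-05,  2.86882831e+00]), 'ft_force': array([0.08830741, 0.75326122, 0.40031995]), 'moment': array([-0.02806667,  0.02493957, -0.02183554]), 'grip_force': 0.0, 'opening': 0.9993640980902107}
```

```bash
python3 - <<'E'
from m import *
for k,h,b in [(1,38,(302,113)),(2,48,(142,323)),(3,58,(432,314))]:
    print(k,onplane("top",*P(*b),h).round(1), onplane("side",*{1:(348.5,233),2:(276.5,231),3:(341.5,267)}[k],h).round(1), tri(P(*b),{1:(348.5,233),2:(276.5,231),3:(341.5,267)}[k]))
t=cv2.imread("pics/top0.png");s=cv2.imread("pics/side0.png")
# orange plates
hs=cv2.cvtColor(cv2.resize(t[180:272,120:232],None,fx=5,fy=5,interpolation=cv2.INTER_CUBIC),cv2.COLOR_BGR2HSV)
m=cv2.inRange(hs,(3,90,90),(22,255,255))
n,l,st,ce=cv2.connectedComponentsWithStats(m)
for i in range(1,n):
    if st[i,4]>200:
        p=onplane("top",*T(*ce[i]),34);print("plate",ce[i].round(0),st[i,:5],p.round(1),"lat",(p[1]*.9943-p[0]*.1063).round(1),"ax",(p[0]*.9943+p[1]*.1063).round(1))
E
```

```text
1 [ 596.1 -180.1   38. ] [ 593.7 -184.7   38. ] (array([ 597.5, -181.3,   33.9]), np.float64(1.8))
2 [ 491.9 -102.8   48. ] [ 494.  -104.9   48. ] (array([ 493. , -103.8,   47.7]), np.float64(2.9))
3 [ 497.1 -239.1   58. ] [ 496.9 -243.3   58. ] (array([ 498.4, -240.7,   55.1]), np.float64(3.0))
plate [407. 142.] [379 132  56  18 697] [577.1 151.5  34. ] lat 89.3 ax 589.9
plate [265. 169.] [237 160  56  18 697] [562.3 220.5  34. ] lat 159.5 ax 582.6
plate [124. 202.] [ 95 192  58  18 677] [545.3 288.6  34. ] lat 229.0 ax 572.9
plate [531. 434.] [511 420  49  40 434] [436.9  86.6  34. ] lat 39.6 ax 443.7
```

move_arm(
  commands=[
    [[2.6, -4.8, 0], [0, 0, 2], 0.6],
    [[2.6, -4.8, 0], [0, 0, 2], 0.6],
    [[2.6, -4.8, 0], [0, 0, 2], 0.6],
    [[2.6, -4.8, 0], [0, 0, 2], 0.6],
    [[2.6, -4.8, 0], [0, 0, 2], 0.6],
    [[2.6, -4.8, 0], [0, 0, 0], 0.6],
    [[2.6, -4.8, 0], [0, 0, 0], 0.6],
    [[2.6, -4.8, 0], [0, 0, 0], 0.6],
  ],
)

```text
t: 0.9
eef_pos: [359.3, 248.4, 214.7]
tcp_rot: [3.141, 0.0, 3.044]
ft_force: [0.2, 0.7, 0.0]
opening: 0.601
grip_force: 0.0
```

move_arm(
  commands=[
    [[2.44, -4.4, 0], [0, 0, 0], 0.6],
    [[2.44, -4.4, 0], [0, 0, 0], 0.6],
    [[2.44, -4.4, 0], [0, 0, 0], 0.6],
    [[2.44, -4.4, 0], [0, 0, 0], 0.6],
    [[2.44, -4.4, -1], [0, 0, 0], 0.6],
    [[2.44, -4.4, -1], [0, 0, 0], 0.6],
    [[2.44, -4.4, -1], [0, 0, 0], 0.6],
    [[2.44, -4.4, -1], [0, 0, 0], 0.6],
    [[2.44, -4.4, -1], [0, 0, 0], 0.6],
    [[0, 0, 0], [0, 0, 0], 0.6],
  ],
)

```text
t: 1.9
eef_pos: [576.2, -143.7, 163.9]
tcp_rot: [-3.141, -0.001, 3.04]
ft_force: [-0.9, 0.7, -0.0]
opening: 0.599
grip_force: 0.0
```

move_arm(
  commands=[
    [[2.0, -3.6, -3], [0, 0, 0], 0.6],
    [[0, 0, -4], [0, 0, 0], 0.6],
    [[0, 0, -3], [0, 0, 0], 0.6],
    [[0, 0, 0], [0, 0, 0], 0.6],
  ],
)

```text
t: 2.3
eef_pos: [592.3, -173.4, 62.8]
tcp_rot: [3.139, -0.007, 3.043]
ft_force: [-0.4, -1.1, -1.1]
opening: 0.604
grip_force: 0.0
```

```bash
python3 - <<'E'
from m import *
t=read_camera("top");s=read_camera("side")
a=cv2.resize(t[170:250,290:390],(500,400),interpolation=cv2.INTER_CUBIC)
b=cv2.resize(s[180:280,290:410],(480,400),interpolation=cv2.INTER_CUBIC)[:, :300+180]
cv2.imwrite("pics/g1.png",np.hstack([a[:,100:400],b])); print(state()["eef_pos"],state()["ft_force"])
E
```

```text
[ 594.44709514 -174.082644     66.99213493] [0.54753055 0.64864597 0.54683491]
```

View pics/g1.png

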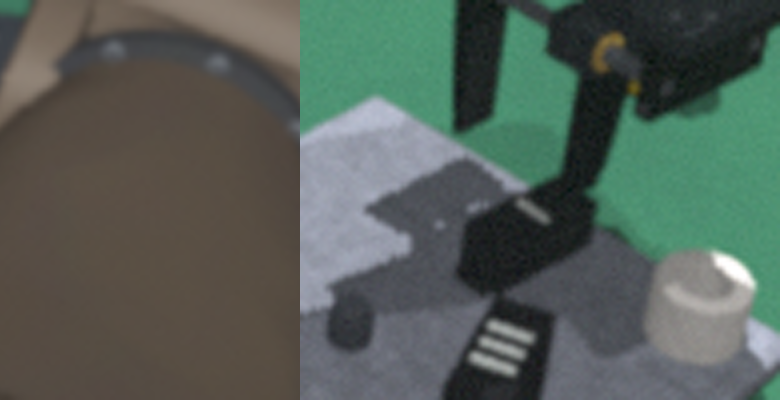

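```bash
python3 - <<'E'
from m import *
print(proj("side",[594.4,-174.1,67]),proj("side",[594.4,-145.5,67]),proj("side",[594.4,-202.5,67]),"pack top",proj("side",[596,-180,38]))
print("bar in crop",290+(533-300)/4,180+210/4)
E
```

```text
(np.float64(346.0633531238894), np.float64(216.90785539029136)) (np.float64(333.33442331171346), np.float64(209.79888636626728)) (np.float64(359.26422674341416), np.float64(224.2854082469721)) pack top (np.float64(347.19033358466766), np.float64(231.24352978079472))
bar in crop 348.25 232.5
```

move_arm(
  commands=[
    [[0.2, -0.6, -2], [0, 0, 0], 0.6],
    [[0, 0, -1.5], [0, 0, 0], 0.6],
    [[0, 0, -0.9], [0, 0, 0], 0.6],
    [[0, 0, 0], [0, 0, 0], 0.6],
  ],
)

```text
t: 2.8
eef_pos: [596.1, -180.0, 22.1]
tcp_rot: [3.141, -0.001, 3.044]
ft_force: [0.7, -0.6, -0.5]
opening: 0.6
grip_force: 0.0
```

move_arm(
  commands=[
    [[0, 0, 0], [0, 0, 0], 0.2],
    [[0, 0, 0], [0, 0, 0], 0.2],
    [[0, 0, 0], [0, 0, 0], 0.2],
    [[0, 0, 0], [0, 0, 0], 0.2],
    [[0, 0, 0], [0, 0, 0], 0.2],
  ],
)

```text
t: 3.3
eef_pos: [596.5, -180.5, 22.8]
tcp_rot: [3.142, 0.0, 3.043]
ft_force: [-0.6, 0.1, 2.1]
opening: 0.27
grip_force: 30.0
```

move_arm(
  commands=[
    [[0, 0, 3], [0, 0, 0], 0.2],
    [[0, 0, 4], [0, 0, 0], 0.2],
    [[-0.6, 3, 2], [0, 0, 1], 0.2],
    [[-1.0, 4.7, 0], [0, 0, 2], 0.2],
    [[-1.0, 4.7, 0], [0, 0, 2], 0.2],
    [[-1.0, 4.7, 0], [0, 0, 2], 0.2],
    [[-1.0, 4.7, 0], [0, 0, 2], 0.2],
    [[-1.0, 4.7, 0], [0, 0, 2], 0.2],
    [[-1.0, 4.7, 0], [0, 0, 0.7], 0.2],
    [[-1, 4.7, 0], [0, 0, 0], 0.2],
  ],
)

```text
t: 4.3
eef_pos: [519.7, 180.3, 112.6]
tcp_rot: [3.141, 0.0, -3.035]
ft_force: [1.6, 0.6, -1.7]
opening: 0.272
grip_force: 30.0
```

move_arm(
  commands=[
    [[-1.0, 4.7, 0], [0, 0, 0], 0.2],
    [[-0.6, 3, 0], [0, 0, 0], 0.2],
    [[0, 0, 0], [0, 0, 0], 0.2],
  ],
)

```text
t: 4.6
eef_pos: [503.3, 258.8, 112.5]
tcp_rot: [3.141, 0.0, -3.032]
ft_force: [-0.2, -0.2, -1.5]
opening: 0.271
grip_force: 30.0
```

move_arm(
  commands=[
    [[-0.3, 2.5, -1], [0, 0, 0], 0.2],
    [[0, 0, -3], [0, 0, 0], 0.2],
    [[0, 0, -1.5], [0, 0, 0], 0.2],
    [[0, 0, 0], [0, 0, 0], 0.2],
    [[0, 0, 0], [0, 0, 0], 0.2],
  ],
)

```text
t: 5.1
eef_pos: [501.8, 280.0, 57.8]
tcp_rot: [-3.142, -0.0, -3.036]
ft_force: [-0.1, -1.2, -1.1]
opening: 0.271
grip_force: 30.0
```

```bash
python3 - <<'E'
from m import *
s=read_camera("side");t=read_camera("top")
cv2.imwrite("pics/d1.png",cv2.resize(s[115:215,115:255],(784,560),interpolation=cv2.INTER_CUBIC)); print(state()["eef_pos"],state()["ft_force"])
cv2.imwrite("pics/d1t.png",t)
E
```

```text
[502.02900251 280.27715289  58.45784642] [ 0.0326607   0.01869858 -0.25002353]
```

View pics/d1.png

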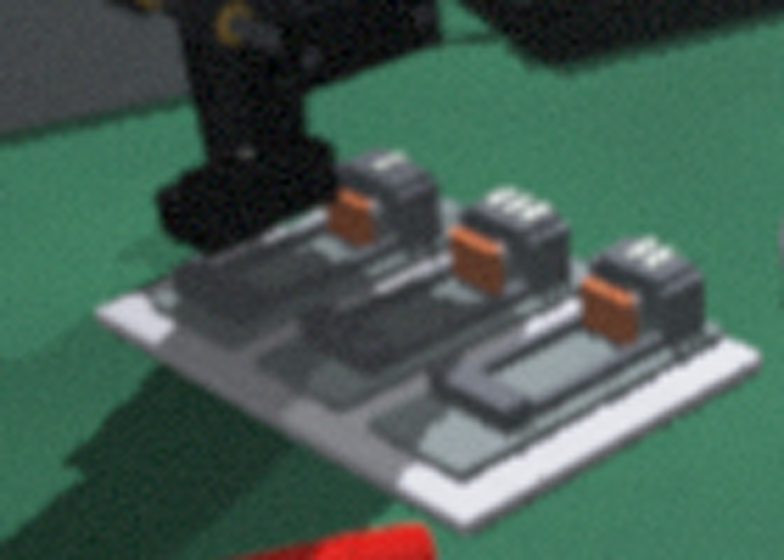

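move_arm(
  commands=[
    [[-0.04, 0.4, -1.2], [0, 0, 0], 0.2],
    [[0, 0, -1.0], [0, 0, 0], 0.2],
    [[0, 0, 0], [0, 0, 0], 0.2],
    [[0, 0, 0], [0, 0, 0], 0.2],
  ],
)

```text
t: 5.6
eef_pos: [500.8, 284.5, 34.8]
tcp_rot: [-3.141, -0.001, -3.035]
ft_force: [-0.8, -0.3, -0.7]
opening: 0.268
grip_force: 30.0
```

```bash
python3 - <<'E'
from m import *
st=state();p=st["eef_pos"];print(p,st["ft_force"],"a,l",p[0]*.9943+p[1]*.1063,p[1]*.9943-p[0]*.1063)
# corner check in earlier frame d1 (TCP 502,280.3,58.5)
q=np.array([502,280.3]);e=np.array([.9943,.1063]);n=np.array([-.1063,.9943])
for z in (45,48,51):
    c=q-30*e-13*n;u=proj("side",[*c,z]);d=q+30*e-13*n;w=proj("side",[*d,z+26]);print(z,[(np.array(x)-115)*5.6 for x in(u,w)])
E
```

```text
[500.81324459 284.49667188  34.82704349] [-0.8283581  -0.34255301 -0.74142305] a,l 528.2006053174493 229.63859295232302
45 [array([219.57612431, 246.69397468]), array([332.33583302, 138.26412214])]
48 [array([218.5949802 , 239.99989979]), array([331.58196192, 131.54701297])]
51 [array([217.61106444, 233.28225175]), array([330.82609169, 124.80713836])]
```

move_arm(
  commands=[
    [[0.4, 0.043, 0], [0, 0, 0], 0.2],
    [[0.3, 0.032, 0], [0, 0, 0], 0.2],
    [[0.2, 0.021, 0], [0, 0, 0], 0.2],
    [[0, 0, 0], [0, 0, 0], 0.2],
  ],
)

```text
t: 6.0
eef_pos: [510.4, 285.5, 35.4]
tcp_rot: [3.141, 0.0, -3.036]
ft_force: [0.1, 0.3, -1.0]
opening: 0.27
grip_force: 30.0
```

move_arm(
  commands=[
    [[0.2, 0.021, 0], [0, 0, 0], 0.2],
    [[0, 0, 0], [0, 0, 0], 0.2],
  ],
)

```text
t: 6.2
eef_pos: [512.2, 285.7, 35.5]
tcp_rot: [3.141, 0.0, -3.036]
ft_force: [-0.7, -0.1, -1.2]
opening: 0.271
grip_force: 30.0
```

move_arm(
  commands=[
    [[0.2, 0.021, 0], [0, 0, 0], 0.2],
    [[0, 0, 0], [0, 0, 0], 0.2],
  ],
)

```text
t: 6.4
eef_pos: [513.6, 285.8, 35.4]
tcp_rot: [-3.141, -0.001, -3.036]
ft_force: [-2.9, -0.0, 0.8]
opening: 0.266
grip_force: 30.0
```

move_arm(
  commands=[
    [[0.2, 0.021, 0], [0, 0, 0], 0.2],
    [[0, 0, 0], [0, 0, 0], 0.2],
  ],
)

```text
t: 6.6
eef_pos: [515.7, 286.0, 35.4]
tcp_rot: [-3.141, -0.001, -3.036]
ft_force: [-4.0, -0.9, 0.6]
opening: 0.27
grip_force: 30.0
```

move_arm(
  commands=[
    [[0.25, 0.027, 0], [0, 0, 0], 0.2],
    [[0.2, 0.021, 0], [0, 0, 0], 0.2],
    [[0.1, 0.011, 0], [0, 0, 0], 0.2],
    [[0, 0, 0], [0, 0, 0], 0.2],
  ],
)

```text
t: 7.0
eef_pos: [520.6, 286.5, 35.3]
tcp_rot: [-3.141, -0.002, -3.036]
ft_force: [-7.5, -0.6, 1.6]
opening: 0.274
grip_force: 30.0
```

move_arm(
  commands=[
    [[0.1, 0.011, 0], [0, 0, 0], 0.2],
    [[0, 0, 0], [0, 0, 0], 0.2],
    [[0, 0, 0], [0, 0, 0], 0.2],
  ],
)

```text
t: 7.3
eef_pos: [521.4, 286.6, 35.3]
tcp_rot: [-3.141, -0.003, -3.036]
ft_force: [-8.0, -0.7, 2.5]
opening: 0.274
grip_force: 30.0
```

move_arm(
  commands=[
    [[0, 0, -0.25], [0, 0, 0], 0.2],
    [[0, 0, -0.25], [0, 0, 0], 0.2],
    [[0, 0, -0.25], [0, 0, 0], 0.2],
    [[0, 0, 0], [0, 0, 0], 0.2],
  ],
)

```text
t: 7.7
eef_pos: [521.4, 286.6, 27.8]
tcp_rot: [-3.141, -0.002, -3.036]
ft_force: [-8.5, -0.8, 2.7]
opening: 0.272
grip_force: 30.0
```

move_arm(
  commands=[
    [[0, 0, -0.2], [0, 0, 0], 0.2],
    [[0, 0, 0], [0, 0, 0], 0.2],
  ],
)

```text
t: 7.9
eef_pos: [521.5, 286.7, 25.9]
tcp_rot: [-3.141, -0.002, -3.035]
ft_force: [-8.2, -0.7, 3.3]
opening: 0.273
grip_force: 30.0
```

move_arm(
  commands=[
    [[0, 0, -0.2], [0, 0, 0], 0.2],
    [[0, 0, 0], [0, 0, 0], 0.2],
  ],
)

```text
t: 8.1
eef_pos: [521.6, 286.7, 24.2]
tcp_rot: [-3.141, -0.002, -3.036]
ft_force: [-8.3, -0.5, 5.7]
opening: 0.274
grip_force: 30.0
```

move_arm(
  commands=[
    [[0, 0, -0.1], [0, 0, 0], 0.2],
    [[0, 0, 0], [0, 0, 0], 0.2],
  ],
)

```text
t: 8.3
eef_pos: [521.6, 286.7, 23.5]
tcp_rot: [-3.141, -0.002, -3.035]
ft_force: [-8.9, -0.9, 9.7]
opening: 0.271
grip_force: 30.0
```

move_arm(
  commands=[
    [[0, 0, -0.1], [0, 0, 0], 0.2],
    [[0, 0, 0], [0, 0, 0], 0.2],
  ],
)

```text
t: 8.5
eef_pos: [521.7, 286.7, 23.0]
tcp_rot: [-3.141, -0.001, -3.036]
ft_force: [-10.9, -2.8, 15.7]
opening: 0.27
grip_force: 30.0
```

move_arm(
  commands=[
    [[-0.02, 0, 0.08], [0, 0, 0], 0.2],
    [[-0.15, -0.016, 0], [0, 0, 0], 0.2],
    [[-0.15, -0.016, 0], [0, 0, 0], 0.2],
    [[-0.1, -0.01, 0], [0, 0, 0], 0.2],
    [[0, 0, 0], [0, 0, 0], 0.2],
  ],
)

```text
t: 9.0
eef_pos: [518.1, 286.3, 23.1]
tcp_rot: [-3.142, -0.0, -3.035]
ft_force: [-7.1, -0.7, 6.8]
opening: 0.272
grip_force: 30.0
```

move_arm(
  commands=[
    [[-0.1, -0.01, 0.03], [0, 0, 0], 0.2],
    [[-0.05, 0, 0], [0, 0, 0], 0.2],
    [[0, 0, 0], [0, 0, 0], 0.2],
  ],
)

```text
t: 9.3
eef_pos: [516.9, 286.2, 23.1]
tcp_rot: [3.142, 0.0, -3.036]
ft_force: [-3.2, -2.1, 3.8]
opening: 0.277
grip_force: 30.0
```

move_arm(
  commands=[
    [[0, 0, 0], [0, 0, 0], 0.45],
    [[0, 0, 0], [0, 0, 0], 0.45],
    [[0, 0, 0], [0, 0, 0], 0.45],
    [[0, 0, 0], [0, 0, 0], 0.45],
  ],
)

```text
t: 9.7
eef_pos: [517.1, 286.4, 23.0]
tcp_rot: [3.141, 0.0, -3.036]
ft_force: [-0.4, -0.3, -0.0]
opening: 0.449
grip_force: 0.0
```

move_arm(
  commands=[
    [[0, 0, 2], [0, 0, 0], 0.45],
    [[0, 0, 4], [0, 0, 0], 0.45],
    [[0, 0, 4], [0, 0, 0], 0.55],
    [[-0.3, -4.5, 0], [0, 0, 4], 0.55],
    [[-0.3, -4.7, 0], [0, 0, 4], 0.55],
    [[-0.3, -4.7, 0], [0, 0, 4], 0.55],
    [[-0.3, -4.7, 0], [0, 0, 4], 0.55],
    [[-0.3, -4.7, 0], [0, 0, 2], 0.55],
    [[-0.3, -4.7, 0], [0, 0, 0], 0.55],
    [[-0.3, -4.7, 0], [0, 0, 0], 0.55],
  ],
)

```text
t: 10.7
eef_pos: [495.6, -42.6, 123.3]
tcp_rot: [-3.141, 0.001, -2.721]
ft_force: [1.9, -0.4, -0.3]
opening: 0.549
grip_force: 0.0
```

```bash
python3 - <<'E'
from m import *
s=read_camera("side");t=read_camera("top");cv2.imwrite("pics/top2.png",t)
a=cv2.resize(s[135:210,125:255],(520,300),interpolation=cv2.INTER_CUBIC)
b=cv2.resize(t[180:272,120:190],(228,300),interpolation=cv2.INTER_CUBIC)
cv2.imwrite("pics/d1b.png",np.hstack([a,b])); print(state()["eef_pos"],state()["tcp_rot"])
E
```

```text
[495.86117122 -45.18381216 123.21316793] [-3.14074144e+00  5.66191566e-04 -2.72656551e+00]
```

View pics/d1b.png

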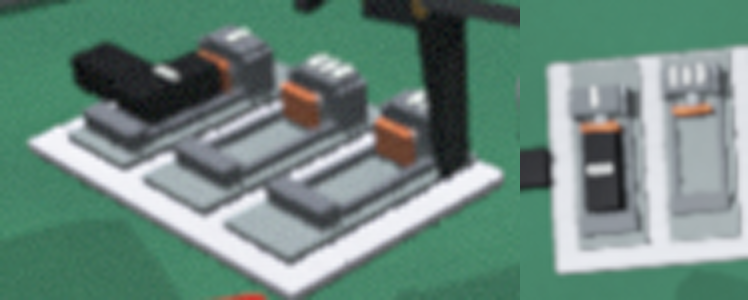

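move_arm(
  commands=[
    [[-0.1, -3.0, -1], [0, 0, 0], 0.5],
    [[-0.2, -2.8, -3], [0, 0, 0], 0.5],
    [[0, 0, -2.5], [0, 0, 0], 0.5],
    [[0, 0, 0], [0, 0, 0], 0.5],
    [[0, 0, 0], [0, 0, 0], 0.5],
  ],
)

```text
t: 11.3
eef_pos: [492.9, -98.2, 58.4]
tcp_rot: [3.141, -0.0, -2.721]
ft_force: [0.0, -0.6, 0.0]
opening: 0.502
grip_force: 0.0
```

```bash
python3 - <<'E'
from m import *
t=cv2.imread("pics/top2.png")
g=t.min(2);ys,xs=np.where(g[222:240,138:152]>120);w=g[222:240,138:152][ys,xs]-110.
u,v=138+(xs*w).sum()/w.sum(),222+(ys*w).sum()/w.sum();p=onplane("top",u,v,40);print("pack1 bar",u,v,p,"a,l",p[0]*.9943+p[1]*.1063,p[1]*.9943-p[0]*.1063)
s=read_camera("side");st=state();p=st["eef_pos"];print(p,st["tcp_rot"],proj("side",p),[proj("side",[493,-103,z]) for z in (48,)])
cv2.imwrite("pics/g2.png",cv2.resize(s[170:290,220:380],(640,480),interpolation=cv2.INTER_CUBIC))
E
```

```text
pack1 bar 142.36681415929203 231.55044247787612 [516.08503461 290.39906918  40.        ] a,l 544.0127709666858 233.88395530654722
[493.30326835 -98.17583783  58.93131598] [-3.14123779e+00  5.53874255e-04 -2.72069702e+00] (np.float64(273.69296816935514), np.float64(224.3311687092901)) [(np.float64(275.3311109962115), np.float64(230.7378477830793))]
```

View pics/g2.png

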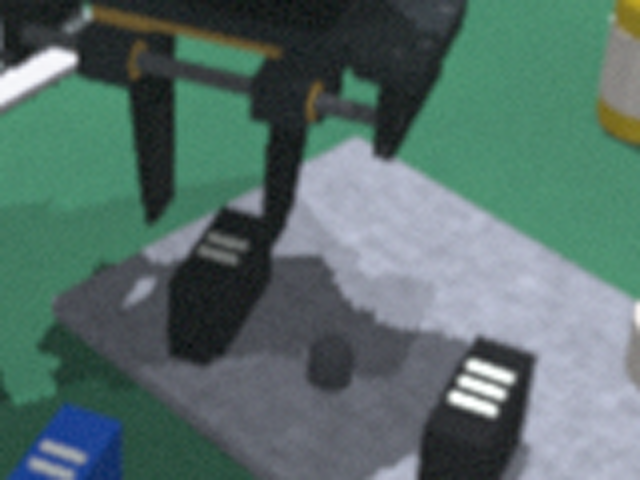

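move_arm(
  commands=[
    [[0, -0.5, -0.5], [0, 0, 0], 0.5],
    [[0, 0, -1.5], [0, 0, 0], 0.5],
    [[0, 0, -1.1], [0, 0, 0], 0.5],
    [[0, 0, 0], [0, 0, 0], 0.5],
    [[0, 0, 0], [0, 0, 0], 0.2],
    [[0, 0, 0], [0, 0, 0], 0.2],
    [[0, 0, 0], [0, 0, 0], 0.2],
    [[0, 0, 0], [0, 0, 0], 0.2],
  ],
)

```text
t: 12.15
eef_pos: [493.0, -103.7, 27.5]
tcp_rot: [-3.141, 0.0, -2.722]
ft_force: [-0.2, 0.6, 4.9]
opening: 0.277
grip_force: 30.0
```

move_arm(
  commands=[
    [[0, 0, 3], [0, 0, 0], 0.2],
    [[0, 0, 4], [0, 0, 0], 0.2],
    [[0.2, 2, 2], [0, 0, -2], 0.2],
    [[0.8, 4.6, 0], [0, 0, -4], 0.2],
    [[0.8, 4.6, 0], [0, 0, -4], 0.2],
    [[0.8, 4.6, 0], [0, 0, -4], 0.2],
    [[0.8, 4.6, 0], [0, 0, -4], 0.2],
    [[0.6, 4.6, 0], [0, 0, 0], 0.2],
    [[0, 0, 0], [0, 0, 0], 0.2],
    [[0, 0, 0], [0, 0, 0], 0.2],
  ],
)

```text
t: 13.15
eef_pos: [532.4, 147.1, 116.9]
tcp_rot: [-3.142, -0.0, -3.033]
ft_force: [0.0, -0.4, -1.5]
opening: 0.271
grip_force: 30.0
```

move_arm(
  commands=[
    [[0, 0, -3], [0, 0, 0], 0.2],
    [[0, 0, -2.5], [0, 0, 0], 0.2],
    [[0, 0, -1.2], [0, 0, 0], 0.2],
    [[0, 0, -0.7], [0, 0, 0], 0.2],
    [[0, 0, 0], [0, 0, 0], 0.2],
    [[0, 0, 0], [0, 0, 0], 0.2],
  ],
)

```text
t: 13.75
eef_pos: [533.3, 146.0, 43.8]
tcp_rot: [3.141, 0.001, -3.036]
ft_force: [-0.2, 0.0, -1.4]
opening: 0.274
grip_force: 30.0
```

move_arm(
  commands=[
    [[0.4, 0.043, 0], [0, 0, 0], 0.2],
    [[0.3, 0.032, 0], [0, 0, 0], 0.2],
    [[0.2, 0.021, 0], [0, 0, 0], 0.2],
    [[0, 0, 0], [0, 0, 0], 0.2],
  ],
)

```text
t: 14.15
eef_pos: [542.3, 147.4, 43.3]
tcp_rot: [3.141, 0.001, -3.036]
ft_force: [0.3, 0.6, -1.3]
opening: 0.27
grip_force: 30.0
```

move_arm(
  commands=[
    [[0.2, 0.021, 0], [0, 0, 0], 0.2],
    [[0, 0, 0], [0, 0, 0], 0.2],
  ],
)

```text
t: 14.35
eef_pos: [544.0, 147.5, 43.1]
tcp_rot: [3.142, 0.0, -3.036]
ft_force: [0.9, -0.7, -1.5]
opening: 0.269
grip_force: 30.0
```

move_arm(
  commands=[
    [[0.2, 0.021, 0], [0, 0, 0], 0.2],
    [[0, 0, 0], [0, 0, 0], 0.2],
  ],
)

```text
t: 14.55
eef_pos: [545.7, 147.7, 43.0]
tcp_rot: [3.142, -0.001, -3.036]
ft_force: [-0.1, -0.1, -0.2]
opening: 0.271
grip_force: 30.0
```

move_arm(
  commands=[
    [[0.2, 0.021, 0], [0, 0, 0], 0.2],
    [[0, 0, 0], [0, 0, 0], 0.2],
  ],
)

```text
t: 14.75
eef_pos: [547.4, 147.8, 42.9]
tcp_rot: [3.142, -0.001, -3.036]
ft_force: [-4.2, -0.8, 0.2]
opening: 0.277
grip_force: 30.0
```

move_arm(
  commands=[
    [[0.25, 0.05, 0], [0, 0, 0], 0.2],
    [[0.2, 0.04, 0], [0, 0, 0], 0.2],
    [[0.15, 0.03, 0], [0, 0, 0], 0.2],
    [[0, 0, 0], [0, 0, 0], 0.2],
    [[0, 0, 0], [0, 0, 0], 0.2],
  ],
)

```text
t: 15.25
eef_pos: [552.8, 148.7, 42.9]
tcp_rot: [-3.141, -0.003, -3.036]
ft_force: [-6.5, -3.6, 2.0]
opening: 0.271
grip_force: 30.0
```

move_arm(
  commands=[
    [[0.1, 0.01, 0], [0, 0, 0], 0.2],
    [[0, 0, 0], [0, 0, 0], 0.2],
    [[0, 0, 0], [0, 0, 0], 0.2],
  ],
)

```text
t: 15.55
eef_pos: [553.7, 148.7, 42.9]
tcp_rot: [-3.141, -0.003, -3.036]
ft_force: [-7.1, -3.5, 0.9]
opening: 0.274
grip_force: 30.0
```

move_arm(
  commands=[
    [[0.12, 0.01, 0], [0, 0, 0], 0.2],
    [[0, 0, 0], [0, 0, 0], 0.2],
    [[0, 0, 0], [0, 0, 0], 0.2],
  ],
)

```text
t: 15.85
eef_pos: [554.7, 148.9, 42.8]
tcp_rot: [-3.141, -0.003, -3.036]
ft_force: [-7.0, -4.2, 2.2]
opening: 0.271
grip_force: 30.0
```

move_arm(
  commands=[
    [[0, 0, -0.3], [0, 0, 0], 0.2],
    [[0, 0, -0.3], [0, 0, 0], 0.2],
    [[0, 0, -0.2], [0, 0, 0], 0.2],
    [[0, 0, 0], [0, 0, 0], 0.2],
  ],
)

```text
t: 16.25
eef_pos: [554.6, 149.1, 34.6]
tcp_rot: [-3.142, -0.004, -3.035]
ft_force: [-8.7, -1.5, -0.7]
opening: 0.272
grip_force: 30.0
```

move_arm(
  commands=[
    [[0, 0, -0.2], [0, 0, 0], 0.2],
    [[0, 0, -0.2], [0, 0, 0], 0.2],
    [[0, 0, 0], [0, 0, 0], 0.2],
  ],
)

```text
t: 16.55
eef_pos: [554.6, 149.2, 30.7]
tcp_rot: [-3.142, -0.004, -3.035]
ft_force: [-8.0, -1.1, 1.5]
opening: 0.273
grip_force: 30.0
```

move_arm(
  commands=[
    [[0, 0, -0.15], [0, 0, 0], 0.2],
    [[0, 0, 0], [0, 0, 0], 0.2],
  ],
)

```text
t: 16.75
eef_pos: [554.8, 149.2, 29.6]
tcp_rot: [-3.142, -0.003, -3.036]
ft_force: [-9.3, -1.6, 5.3]
opening: 0.274
grip_force: 30.0
```

move_arm(
  commands=[
    [[0, 0, -0.12], [0, 0, 0], 0.2],
    [[0, 0, 0], [0, 0, 0], 0.2],
  ],
)

```text
t: 16.95
eef_pos: [554.8, 149.2, 29.5]
tcp_rot: [-3.142, -0.002, -3.035]
ft_force: [-13.9, -1.7, 19.1]
opening: 0.269
grip_force: 30.0
```

move_arm(
  commands=[
    [[0, 0, -0.08], [0, 0, 0], 0.2],
    [[0, 0, 0], [0, 0, 0], 0.2],
  ],
)

```text
t: 17.15
eef_pos: [554.8, 149.2, 29.5]
tcp_rot: [-3.142, -0.002, -3.035]
ft_force: [-16.1, -2.4, 28.6]
opening: 0.27
grip_force: 30.0
```

move_arm(
  commands=[
    [[-0.02, 0, 0.2], [0, 0, 0], 0.2],
    [[-0.15, -0.016, 0], [0, 0, 0], 0.2],
    [[-0.15, -0.016, 0], [0, 0, 0], 0.2],
    [[-0.1, -0.01, 0], [0, 0, 0], 0.2],
    [[0, 0, 0], [0, 0, 0], 0.2],
  ],
)

```text
t: 17.65
eef_pos: [551.0, 148.8, 29.6]
tcp_rot: [3.142, -0.002, -3.036]
ft_force: [-5.5, -0.5, 2.6]
opening: 0.273
grip_force: 30.0
```

move_arm(
  commands=[
    [[-0.1, -0.01, 0], [0, 0, 0], 0.2],
    [[-0.05, 0, 0], [0, 0, 0], 0.2],
    [[0, 0, 0], [0, 0, 0], 0.2],
  ],
)

```text
t: 17.95
eef_pos: [549.8, 148.7, 29.6]
tcp_rot: [-3.142, -0.001, -3.036]
ft_force: [-5.8, -1.9, 1.7]
opening: 0.271
grip_force: 30.0
```

move_arm(
  commands=[
    [[0, 0, 0], [0, 0, 0], 0.45],
    [[0, 0, 0], [0, 0, 0], 0.45],
    [[0, 0, 0], [0, 0, 0], 0.45],
    [[0, 0, 1], [0, 0, 0], 0.45],
    [[0, 0, 4], [0, 0, 0], 0.45],
    [[0, 0, 4], [0, 0, 0], 0.45],
    [[-0.5, -4.5, 1], [0, 0, 2], 0.5],
    [[-0.7, -4.7, 0], [0, 0, 3], 0.5],
    [[-0.7, -4.7, 0], [0, 0, 3], 0.5],
    [[-0.7, -4.7, 0], [0, 0, 3], 0.5],
  ],
)

```text
t: 18.95
eef_pos: [524.1, -38.8, 130.7]
tcp_rot: [-3.141, 0.001, -2.841]
ft_force: [0.6, -0.0, -0.2]
opening: 0.497
grip_force: 0.0
```

move_arm(
  commands=[
    [[-0.6, -4.7, 0], [0, 0, 3], 0.5],
    [[-0.6, -4.7, 0], [0, 0, 0], 0.5],
    [[-0.6, -4.7, 0], [0, 0, 0], 0.5],
    [[-0.6, -4.7, 0], [0, 0, 0], 0.5],
    [[0, 0, 0], [0, 0, 0], 0.5],
    [[0, 0, 0], [0, 0, 0], 0.5],
  ],
)

```text
t: 19.55
eef_pos: [500.1, -226.1, 130.0]
tcp_rot: [-3.141, 0.0, -2.794]
ft_force: [0.0, 0.9, -0.0]
opening: 0.495
grip_force: 0.0
```

```bash
python3 - <<'E'
from m import *
s=read_camera("side");t=read_camera("top")
a=cv2.resize(s[135:210,125:255],(468,270),interpolation=cv2.INTER_CUBIC)
b=cv2.resize(t[180:272,120:232],(329,270),interpolation=cv2.INTER_CUBIC)
cv2.imwrite("pics/d2b.png",np.hstack([a,b])); print(state()["eef_pos"],state()["tcp_rot"])
# pack bar centroids/plates, brightest in expected area
for nm,ap,z in (("1",543,40),("2",576.5,50)):
    l={"1":229.4,"2":89.4}[nm];c=proj("top",[.9943*ap-.1063*l,.1063*ap+.9943*l,z]);u0,v0=map(int,np.round(c))
    g=t[v0-5:v0+6,u0-5:u0+6].min(2).astype(float);w=np.clip(g-100,0,None);yy,xx=np.mgrid[-5:6,-5:6]
    u,v=u0+(w*xx).sum()/w.sum(),v0+(w*yy).sum()/w.sum();p=onplane("top",u,v,z);print(nm,c,u,v,"a,l",p[0]*.9943+p[1]*.1063,p[1]*.9943-p[0]*.1063)
E
```

```text
[ 500.38166072 -224.4140004   129.94424042] [ 3.14149635e+00  1.63828564e-04 -2.79081790e+00]
1 (np.float64(144.22540600578398), np.float64(231.82043221583186)) 143.68727106227107 231.53663003663004 a,l 543.7654106245285 230.66342266549296
2 (np.float64(200.3624342099297), np.float64(212.32991612039137)) 200.29219701162148 216.15771997786385 a,l 567.233318019594 90.1503343573891
```

View pics/d2b.png

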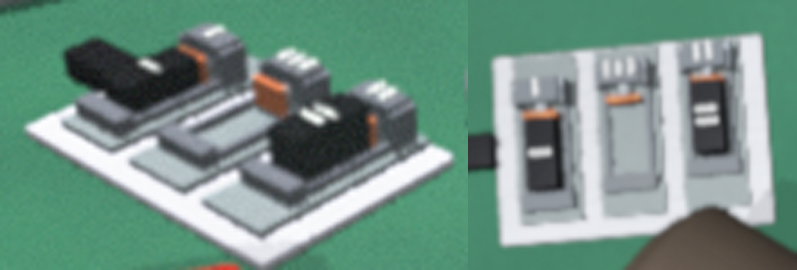

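move_arm(
  commands=[
    [[-0.3, -1.6, -1], [0, 0, 0], 0.5],
    [[0, 0, -3], [0, 0, 0], 0.5],
    [[0, 0, -2.0], [0, 0, 0], 0.5],
    [[0, 0, 0], [0, 0, 0], 0.5],
    [[0, 0, 0], [0, 0, 0], 0.5],
  ],
)

```text
t: 20.15
eef_pos: [497.5, -241.0, 69.6]
tcp_rot: [3.141, -0.0, -2.79]
ft_force: [-0.2, -0.1, 0.9]
opening: 0.5
grip_force: 0.0
```

```bash
python3 - <<'E'
from m import *
s=read_camera("side");st=state();p=st["eef_pos"];print(p,st["tcp_rot"],proj("side",p))
cv2.imwrite("pics/g3.png",cv2.resize(s[200:300,280:400],(600,500),interpolation=cv2.INTER_CUBIC))
E
```

```text
[ 497.77297488 -241.17085916   70.21372307] [-3.14113479e+00  4.01421521e-04 -2.79044936e+00] (np.float64(341.7219248083996), np.float64(260.0277551077815))
```

View pics/g3.png

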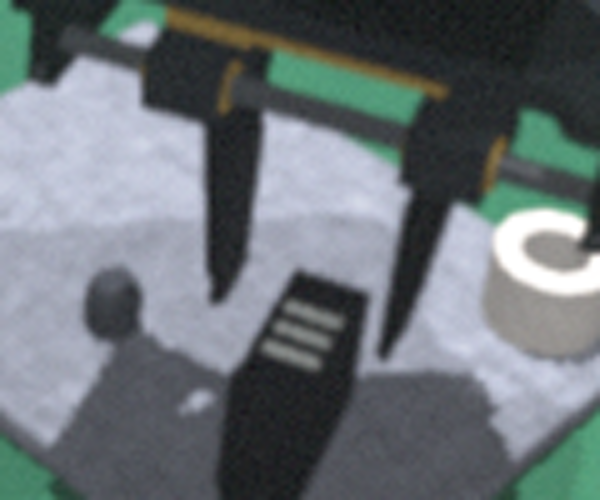

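move_arm(
  commands=[
    [[0, 0.05, -1.5], [0, 0, 0], 0.5],
    [[0, 0, -1.3], [0, 0, 0], 0.5],
    [[0, 0, -0.8], [0, 0, 0], 0.5],
    [[0, 0, 0], [0, 0, 0], 0.5],
    [[0, 0, 0], [0, 0, 0], 0.2],
    [[0, 0, 0], [0, 0, 0], 0.2],
    [[0, 0, 0], [0, 0, 0], 0.2],
    [[0, 0, 0], [0, 0, 0], 0.2],
  ],
)

```text
t: 21.0
eef_pos: [497.4, -240.8, 34.0]
tcp_rot: [-3.141, 0.0, -2.791]
ft_force: [-0.6, 0.9, 2.4]
opening: 0.273
grip_force: 30.0
```

move_arm(
  commands=[
    [[0, 0, 3], [0, 0, 0], 0.2],
    [[0, 0, 4], [0, 0, 0], 0.2],
    [[0, 2, 2], [0, 0, -1], 0.2],
    [[0.2, 4.7, 0], [0, 0, -2], 0.2],
    [[0.2, 4.7, 0], [0, 0, -2], 0.2],
    [[0.2, 4.7, 0], [0, 0, -2], 0.2],
    [[0.2, 4.7, 0], [0, 0, -2], 0.2],
    [[0.2, 4.7, 0], [0, 0, -2], 0.2],
    [[0.2, 4.7, 0], [0, 0, -2], 0.2],
    [[0.2, 4.7, 0], [0, 0, -1], 0.2],
  ],
)

```text
t: 22.0
eef_pos: [511.1, 110.2, 123.8]
tcp_rot: [3.142, 0.0, -3.037]
ft_force: [0.3, -0.8, -0.9]
opening: 0.272
grip_force: 30.0
```

move_arm(
  commands=[
    [[0.2, 4.7, 0], [0, 0, 0], 0.2],
    [[0.2, 4.0, 0], [0, 0, 0], 0.2],
    [[0, 0, 0], [0, 0, 0], 0.2],
    [[0, 0, 0], [0, 0, 0], 0.2],
  ],
)

```text
t: 22.4
eef_pos: [514.9, 195.8, 123.5]
tcp_rot: [-3.141, -0.0, -3.034]
ft_force: [0.4, -0.5, -1.3]
opening: 0.27
grip_force: 30.0
```

move_arm(
  commands=[
    [[0.2, 2, 0], [0, 0, 0], 0.2],
    [[0, 0, -2], [0, 0, 0], 0.2],
    [[0, 0, -2.5], [0, 0, 0], 0.2],
    [[0, 0, -1.4], [0, 0, 0], 0.2],
    [[0, 0, 0], [0, 0, 0], 0.2],
    [[0, 0, 0], [0, 0, 0], 0.2],
  ],
)

```text
t: 23.0
eef_pos: [517.6, 214.2, 64.9]
tcp_rot: [-3.142, -0.0, -3.037]
ft_force: [0.3, 0.0, -1.8]
opening: 0.27
grip_force: 30.0
```

move_arm(
  commands=[
    [[0, 0.15, -1], [0, 0, 0], 0.2],
    [[0, 0, -0.5], [0, 0, 0], 0.2],
    [[0, 0, 0], [0, 0, 0], 0.2],
    [[0, 0, 0], [0, 0, 0], 0.2],
  ],
)

```text
t: 23.4
eef_pos: [517.3, 216.8, 49.6]
tcp_rot: [3.142, -0.0, -3.036]
ft_force: [0.7, 0.1, -0.5]
opening: 0.272
grip_force: 30.0
```

move_arm(
  commands=[
    [[0.4, 0.043, 0], [0, 0, 0], 0.2],
    [[0.3, 0.032, 0], [0, 0, 0], 0.2],
    [[0, 0, 0], [0, 0, 0], 0.2],
  ],
)

```text
t: 23.7
eef_pos: [525.0, 217.6, 49.8]
tcp_rot: [3.141, 0.001, -3.036]
ft_force: [-1.0, -0.0, -0.2]
opening: 0.269
grip_force: 30.0
```

move_arm(
  commands=[
    [[0.2, 0.021, 0], [0, 0, 0], 0.2],
    [[0, 0, 0], [0, 0, 0], 0.2],
  ],
)

```text
t: 23.9
eef_pos: [526.5, 217.7, 49.6]
tcp_rot: [3.141, 0.0, -3.036]
ft_force: [-0.2, 1.3, -0.5]
opening: 0.273
grip_force: 30.0
```

move_arm(
  commands=[
    [[0.2, 0.021, 0], [0, 0, 0], 0.2],
    [[0, 0, 0], [0, 0, 0], 0.2],
  ],
)

```text
t: 24.1
eef_pos: [528.5, 218.0, 49.6]
tcp_rot: [3.141, 0.0, -3.036]
ft_force: [0.1, -0.2, -0.8]
opening: 0.274
grip_force: 30.0
```

move_arm(
  commands=[
    [[0.2, 0.021, 0], [0, 0, 0], 0.2],
    [[0, 0, 0], [0, 0, 0], 0.2],
  ],
)

```text
t: 24.3
eef_pos: [530.4, 218.1, 49.5]
tcp_rot: [3.142, -0.0, -3.036]
ft_force: [0.0, -0.7, -1.1]
opening: 0.27
grip_force: 30.0
```

move_arm(
  commands=[
    [[0.15, -0.07, 0], [0, 0, 0], 0.2],
    [[0, 0, 0], [0, 0, 0], 0.2],
  ],
)

```text
t: 24.5
eef_pos: [531.3, 217.4, 49.4]
tcp_rot: [3.142, -0.001, -3.036]
ft_force: [-3.4, 0.7, 0.2]
opening: 0.27
grip_force: 30.0
```

move_arm(
  commands=[
    [[0.2, 0.021, 0], [0, 0, 0], 0.2],
    [[0, 0, 0], [0, 0, 0], 0.2],
  ],
)

```text
t: 24.7
eef_pos: [533.5, 217.7, 49.4]
tcp_rot: [-3.142, -0.001, -3.036]
ft_force: [-4.4, 1.3, -0.3]
opening: 0.274
grip_force: 30.0
```

move_arm(
  commands=[
    [[0.2, 0.021, 0], [0, 0, 0], 0.2],
    [[0, 0, 0], [0, 0, 0], 0.2],
  ],
)

```text
t: 24.9
eef_pos: [535.3, 217.9, 49.4]
tcp_rot: [-3.142, -0.001, -3.036]
ft_force: [-6.4, 1.5, 1.0]
opening: 0.275
grip_force: 30.0
```

move_arm(
  commands=[
    [[0.2, 0.021, 0], [0, 0, 0], 0.2],
    [[0.2, 0.021, 0], [0, 0, 0], 0.2],
    [[0.1, 0.011, 0], [0, 0, 0], 0.2],
    [[0, 0, 0], [0, 0, 0], 0.2],
    [[0, 0, 0], [0, 0, 0], 0.2],
  ],
)

```text
t: 25.4
eef_pos: [539.6, 218.3, 49.4]
tcp_rot: [-3.141, -0.003, -3.036]
ft_force: [-8.6, 1.2, 1.5]
opening: 0.268
grip_force: 30.0
```

move_arm(
  commands=[
    [[0, 0, -0.3], [0, 0, 0], 0.2],
    [[0, 0, -0.3], [0, 0, 0], 0.2],
    [[0, 0, -0.2], [0, 0, 0], 0.2],
    [[0, 0, 0], [0, 0, 0], 0.2],
  ],
)

```text
t: 25.8
eef_pos: [539.5, 218.0, 41.2]
tcp_rot: [-3.141, -0.003, -3.035]
ft_force: [-7.6, -0.9, -0.3]
opening: 0.274
grip_force: 30.0
```

move_arm(
  commands=[
    [[0, 0, -0.2], [0, 0, 0], 0.2],
    [[0, 0, -0.2], [0, 0, 0], 0.2],
    [[0, 0, 0], [0, 0, 0], 0.2],
  ],
)

```text
t: 26.1
eef_pos: [539.5, 218.0, 37.2]
tcp_rot: [-3.141, -0.003, -3.036]
ft_force: [-8.0, 0.3, 1.9]
opening: 0.269
grip_force: 30.0
```

move_arm(
  commands=[
    [[0, 0, -0.12], [0, 0, 0], 0.2],
    [[0, 0, 0], [0, 0, 0], 0.2],
  ],
)

```text
t: 26.3
eef_pos: [539.6, 218.0, 36.2]
tcp_rot: [-3.141, -0.003, -3.036]
ft_force: [-8.7, -0.6, 2.4]
opening: 0.27
grip_force: 30.0
```

move_arm(
  commands=[
    [[0, 0, -0.08], [0, 0, 0], 0.2],
    [[0, 0, 0], [0, 0, 0], 0.2],
  ],
)

```text
t: 26.5
eef_pos: [539.6, 218.0, 36.0]
tcp_rot: [-3.141, -0.003, -3.035]
ft_force: [-10.5, -1.8, 10.2]
opening: 0.272
grip_force: 30.0
```

move_arm(
  commands=[
    [[0, 0, -0.06], [0, 0, 0], 0.2],
    [[0, 0, 0], [0, 0, 0], 0.2],
  ],
)

```text
t: 26.7
eef_pos: [539.6, 218.0, 36.0]
tcp_rot: [-3.141, -0.002, -3.035]
ft_force: [-13.1, -3.0, 15.9]
opening: 0.272
grip_force: 30.0
```

move_arm(
  commands=[
    [[-0.02, 0, 0.12], [0, 0, 0], 0.2],
    [[-0.15, -0.016, 0], [0, 0, 0], 0.2],
    [[-0.15, -0.016, 0], [0, 0, 0], 0.2],
    [[-0.1, -0.01, 0], [0, 0, 0], 0.2],
    [[-0.1, -0.01, 0], [0, 0, 0], 0.2],
    [[0, 0, 0], [0, 0, 0], 0.2],
  ],
)

```text
t: 27.3
eef_pos: [534.9, 217.5, 36.1]
tcp_rot: [-3.141, -0.001, -3.036]
ft_force: [-4.9, -0.6, 0.2]
opening: 0.269
grip_force: 30.0
```

move_arm(
  commands=[
    [[0, 0, 0], [0, 0, 0], 0.42],
    [[0, 0, 0], [0, 0, 0], 0.42],
    [[0, 0, 0], [0, 0, 0], 0.42],
    [[0, 0, 0], [0, 0, 0], 0.42],
    [[0, 0, 1], [0, 0, 0], 0.42],
    [[0, 0, 4], [0, 0, 0], 0.42],
    [[0, 0, 4], [0, 0, 0], 0.42],
    [[-0.8, -4.5, 2], [0, 0, 0], 0.42],
    [[-0.8, -4.7, 2], [0, 0, 0], 0.42],
    [[-0.8, -4.7, 0], [0, 0, 0], 0.42],
  ],
)

```text
t: 28.3
eef_pos: [512.4, 79.4, 168.7]
tcp_rot: [-3.141, 0.005, -3.034]
ft_force: [1.1, -0.4, -0.6]
opening: 0.417
grip_force: 0.0
```

move_arm(
  commands=[
    [[-0.8, -4.7, 0], [0, 0, 0], 0.42],
    [[-0.8, -4.7, 0], [0, 0, 0], 0.42],
    [[-0.8, -4.7, 0], [0, 0, 0], 0.42],
    [[0, -4.7, 0], [0, 0, 0], 0.42],
    [[0, 0, 0], [0, 0, 0], 0.42],
    [[0, 0, 0], [0, 0, 0], 0.42],
  ],
)

```text
t: 28.9
eef_pos: [487.8, -108.4, 166.1]
tcp_rot: [-3.142, 0.001, -3.038]
ft_force: [-0.0, 0.3, 0.3]
opening: 0.417
grip_force: 0.0
```

```bash
python3 - <<'E'
from m import *
t=read_camera("top");cv2.imwrite("pics/end.png",t)
print(state()["eef_pos"])
big=cv2.resize(t[180:272,120:232],None,fx=5,fy=5,interpolation=cv2.INTER_CUBIC)
hs=cv2.cvtColor(big,cv2.COLOR_BGR2HSV)
al=lambda p:(round(p[0]*.9943+p[1]*.1063,1),round(p[1]*.9943-p[0]*.1063,1))
n,l,st,ce=cv2.connectedComponentsWithStats(cv2.inRange(hs,(3,90,60),(22,255,255)))
for i in range(1,n):
    if st[i,4]>100: print("plate",st[i],al(onplane("top",*T(*ce[i]),36)))
n,l,st,ce=cv2.connectedComponentsWithStats((big.max(2)<75).astype(np.uint8))
d=(big.max(2)<75).astype(np.uint8)
d=cv2.morphologyEx(d|((big.min(2)>150)&False).astype(np.uint8),cv2.MORPH_CLOSE,np.ones((17,5)))
for c in cv2.findContours(d,cv2.RETR_EXTERNAL,cv2.CHAIN_APPROX_NONE)[0]:
    if cv2.contourArea(c)>1500:
        r=cv2.minAreaRect(c);print("dark",np.round(r[0]),np.round(r[1]),r[2],[al(onplane("top",*T(*r[0]),z)) for z in (40,50,60)])
E
```

```text
[ 487.76632771 -107.42065971  165.92134764]
plate [383 127  52  14 393] (np.float64(593.0), np.float64(86.8))
plate [278 156  16  15 171] (np.float64(584.5), np.float64(148.7))
plate [ 96 186  59  20 808] (np.float64(575.0), np.float64(228.0))
plate [511 421  49  39 452] (np.float64(443.5), np.float64(39.2))
dark [ 23. 260.] [63. 46.] 90.0 [(np.float64(548.0), np.float64(278.3)), (np.float64(546.5), np.float64(275.4)), (np.float64(544.9), np.float64(272.4))]
dark [131. 263.] [120.  59.] 86.8201675415039 [(np.float64(541.6), np.float64(225.8)), (np.float64(540.1), np.float64(223.3)), (np.float64(538.6), np.float64(220.7))]
dark [270. 227.] [128.  65.] 86.38612365722656 [(np.float64(553.3), np.float64(157.4)), (np.float64(551.7), np.float64(155.4)), (np.float64(550.1), np.float64(153.5))]
dark [413. 202.] [123.  58.] 86.18592071533203 [(np.float64(559.3), np.float64(87.3)), (np.float64(557.6), np.float64(86.0)), (np.float64(556.0), np.float64(84.6))]
```

```bash
python3 -c "
from cell import env
print(env.job_done())"
```

```text
the job is handed in; nothing more can be done
None
```

I loaded packs 1, 2 and 3, in that order, into docks 1, 2 and 3 and handed the job in at about 29 s; the hand-in returned no verdict. After release, the top camera put all three packs where home should be. That each tongue is caught is inferred from every pack sliding back under its lip. The spring presses were 8–9 N, but pressing the packs to the floor took the sideways reading to about 16 N on pack 2 and 13 N on pack 3. I viewed 11 pictures, one over the limit of 10.

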